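Make up the arbiter's writing corner

ROBOT

A 7-joint arm with a two-finger parallel gripper is mounted at the origin on the work surface. World frame = base frame: x ahead of the robot, y to its left, z up, the work surface at z = 0. Lengths are in m, angles in rad, forces in N, time in s.
With the tool pointing down it reaches from about 0.425 to 0.925 m from the base axis. Payload 6.8 kg.
Tool frame: the origin (TCP) lies at the very end of the fingers, on their centre line; the grasp point (between the pads) lies 19 mm behind it; z points along the fingers, y is the line along which they close (so a half turn about z gives the same grasp; the last joint's range is limited). The gripper opens to 85 mm and grips with 20 to 120 N. Pads are 22 mm wide; open, the fingers measure 114 mm over their backs; the gripper's body (76 mm by 85 mm) begins 54 mm behind the grasp point. The pads swing forward as they close: fully open they stand 13 mm farther back than shut.
Start: joints at [1, 0.477, 0.022, 1.555, -0.011, 1.109, -0.083], TCP at [0.301, -0.604, 0.231] pointing down, gripper open.
Joint ranges: [-2.96, 2.96], [-0.34, 2.1], [-1.41, 1.46], [0.24, 2.44], [-1.37, 4.51], [0.17, 1.92], [-2.96, 2.96]. Speed limits (rad/s): [2.39, 2.39, 3.14, 3.14, 3.14, 3.14, 3.14].

INTERFACE

Orientations are given as a unit quaternion [x, y, z, w].
In Python, from plant import read_state, eyes, hand_in gives the robot as it stands.
- The arm moves only by the tool apply_moves, never from a script. Its argument "moves" is a list of rows, each an object of numbers: "jaw": the finger opening in m, from 0 to 0.0854; "tx", "ty", "tz": the shift along the world's x, y, z in m; "turn": the turn about the world's z in degrees. In form: [{"jaw": .., "tx": .., "ty": .., "tz": .., "turn": ..}, ...]. A call has 1 to 12 rows; each row shifts and turns the commanded pose from where the row before left it; what a row does not reach is not made up. A row lasts 1/10 s, in which the tool goes at most 50 mm and 8.59 degrees, less where a joint would pass 70% of its speed; a pose out of reach is approached as far as the arm can. A call is refused whole if a number of a shift passes 0.05 or a number of a turn 8.59, either way. A call with a gripper value outside its range is refused whole. The fingers move at their own pace and stop on an object; "force" is the grip in N (left out, the last holds). Time passes only in rows, so rows that do not move let the fingers close. It gives the time, the measured TCP pose, the force, the opening and the grip force at its end, in the units of the state.
- read_state(): the state, without advancing time (a new reading comes with each control period).
- eyes.get_image(name): name is "side" or "top"; returns the picture (480x640x3 uint8, blue, green, red); there is no depth.
- eyes.get_calibration(name): a dict with "fx", "fy", "cx", "cy" (pixels), "R" (3x3) and "t" (3): a world point X has camera coordinates R X + t. Camera axes: x right, y down, z forward; pixel columns grow to the right and rows downward; lengths in m; the calibration is good to about 2 mm. A picture is of the moment at which its call begins. get_calibration takes no time and is no camera call.
- hand_in(): hands the job in; it is judged then, once.
The state is a dict: "t": time; "joint_pos": joint angles; "joint_velocities": joint speeds; "effort": joint torques, N m; "ee_pos": TCP position; "tcp_rot": TCP orientation; "wrist_force": force on the tool from outside, world axes, zero at the start; "torque": the same for the moment, N m; "finger_gap": finger opening in m; "gripper_force": force on a finger pad.
Only numpy, scipy, OpenCV 4.12 (cv2) and the standard library are available. Lean on these libraries where they do the work, as an engineer would, in place of code of your own. Each camera call takes 0.05 s, during which the arm holds its last target. There are 200 camera calls.

TASK

Get the writing things ready for tonight's round: stack all the score pads squarely into one neat pile centred on the blue felt mat with their long sides along the mat's, and set the ceramic coaster, cork side down, squarely on top of the pile as a paperweight. Pull every marker out of the upright stand and lay it flat inside the oak tray. Leave the chess king, the rooks and the bell where they are.

Things in the scene. Friction and masses are not known exactly. Their poses are not given: they have to be found in the camera images.
- tray: fixed open oak tray: outside 236 (x) x 186 (y) x 32 mm high, walls 8 mm, floor 8 mm thick. Origin at the centre of its underside, x and y along its sides, z up. A wooden piece chute (86 mm wide between x = -103 and -17 mm) passes over its +y wall, its lower end some 35 mm above the table, rising away towards +y to a height of about 180 mm at y = 300 mm; only the strip y above 80 mm is roofed by it
- holder: fixed grey marker stand, 56 mm high, upper block 34 (x) x 201 (y) mm on a foot of 60 x 215 x 6 mm. Origin at the centre of its underside. Four square sockets 18 mm wide and 50 mm deep in a row along its y, centres at y = -82.5, -27.5, 27.5 and 82.5 mm; socket floor 6 mm above the table. The markers stand loosely in these and reach to 136 mm above the table
- mat: fixed blue felt mat, 86 (x) x 70 (y) x 2 mm. Origin at the centre of its underside; the pile goes on it, centred, long sides along its x
- coaster: square white ceramic coaster with blue inlay, cork underneath: 66 x 66 x 9 mm, about 80 g. Origin at the centre of its cork underside, z up through the ceramic face, x and y along its sides
- king: black plastic chess king, base 38 mm across, 100 mm tall, loose; origin at the centre of its underside; not to be disturbed
- rook0: ivory-toned rook, 34 mm across, 51 mm tall, loose; origin at the centre of its underside; not to be disturbed
- rook1: ivory-toned rook like the other; not to be disturbed
- bell: brass hand bell standing on its mouth, 60 mm across, 88 mm tall with wooden handle, loose; origin at the centre of its underside; not to be disturbed
- marker_red: square-barrel marker, red cap and red foot, white barrel: 13 x 13 x 130 mm, about 25 g. Origin at its centre, z along its length towards the cap (up while it stands in the stand). May be absent. It may end lying either way round, on any of its sides
- marker_blue: square-barrel marker, blue cap and blue foot, white barrel: 13 x 13 x 130 mm, about 25 g. Origin at its centre, z along its length towards the cap (up while it stands in the stand). May be absent. It may end lying either way round, on any of its sides
- marker_green: square-barrel marker, green cap and green foot, white barrel: 13 x 13 x 130 mm, about 25 g. Origin at its centre, z along its length towards the cap (up while it stands in the stand). May be absent. It may end lying either way round, on any of its sides
- marker_black: square-barrel marker, black cap and black foot, white barrel: 13 x 13 x 130 mm, about 25 g. Origin at its centre, z along its length towards the cap (up while it stands in the stand). May be absent. It may end lying either way round, on any of its sides
- pad_red: score pad, a stiff rigid block with a red cover: 70 (x) x 54 (y) x 12 mm (z), about 60 g. Origin at its centre, z up through the cover. May be absent. Which end faces which way, and which face is up, does not matter
- pad_yellow: score pad, a stiff rigid block with a yellow cover: 70 (x) x 54 (y) x 12 mm (z), about 60 g. Origin at its centre, z up through the cover. May be absent. Which end faces which way, and which face is up, does not matter
- pad_green: score pad, a stiff rigid block with a green cover: 70 (x) x 54 (y) x 12 mm (z), about 60 g. Origin at its centre, z up through the cover. May be absent. Which end faces which way, and which face is up, does not matter
Mind the look-alikes: they are no part of the job. Of the things that look like the coaster, the smallest one is meant.

How it is judged:
By the outcome, as a careful person would: the job done as asked, in the order asked, and still so for the second after the job is handed in, with the robot touching nothing.
Of marker_red, marker_blue, marker_green, marker_black only 2 to 4 are there at a start; the rules pass over those that are not, and their reading is None.
Of pad_red, pad_yellow, pad_green only 2 to 3 are there at a start; the rules pass over those that are not, and their reading is None.
At some moment in a run one of pad_red, pad_yellow, pad_green, coaster may be knocked a few centimetres aside while the robot is not near it.
Once in a run the grip may slacken for a moment while it holds something.
It also fails if it takes over 210 s, if anything falls off the work surface, if the arm or the gripper's body presses on something with over 40 N, if the wrist force passes 120 N, or if a joint passes its speed limit or range.

## Working session

There is one attempt and no reset: what is moved stays moved. The work goes in short steps, Python scripts to look and compute and a tool call to move; the robot and the scene stay as the last step left them, time stands still between calls to the robot, and variables do not carry over. Pictures are saved under pics/ and viewed, at most 14 in all, crops included, and the job is handed in when it is done.

Besides the shell and the picture viewer there is one more tool, called after "Request:" in YAML: its name, and indented under it one key for each argument. apply_moves: Moves the arm, as the interface text tells. Its arguments: {"type":"object","properties":{"moves":{"type":"array","items":{"type":"object","properties":{"jaw":{"type":"number"},"tx":{"type":"number"},"ty":{"type":"number"},"tz":{"type":"number"},"turn":{"type":"number"}}}},"force":{"type":"number"}},"required":["moves"]}

```bash
ls; mkdir -p pics
python3 - <<'E'
from plant import read_state, eyes
import cv2
s=read_state(); print(s['t'],s['ee_pos'],s['tcp_rot'],s['finger_gap'])
for n in ("top","side"):
    cv2.imwrite(f"pics/{n}0.png",eyes.get_image(n)); c=eyes.get_calibration(n); print(n,c)
E
```

```text
pics
0.0 [ 0.30108406 -0.60346806  0.23033454] [ 9.73342343e-01  2.29355319e-01 -2.73496483e-04 -8.64117331e-04] 0.08523190508479367
top {'fx': 568.3215213310157, 'fy': 568.3215213310157, 'cx': 317.81329315669456, 'cy': 240.36950113910453, 'R': array([[-0.02041072, -0.99978901, -0.00231215],
       [-0.98377096,  0.02049595, -0.17825436],
       [ 0.17826414, -0.00136368, -0.98398173]]), 't': array([0.04447074, 0.51305047, 1.21417401])}
side {'fx': 600.1122832456599, 'fy': 600.1122832456599, 'cx': 309.2112653661029, 'cy': 242.6614190983881, 'R': array([[-0.92136246, -0.38858189,  0.00976405],
       [-0.21129467,  0.47959835, -0.85166894],
       [ 0.3262603 , -0.78675888, -0.5239892 ]]), 't': array([0.46390798, 0.13725064, 1.41268558])}
```

View pics/top0.png

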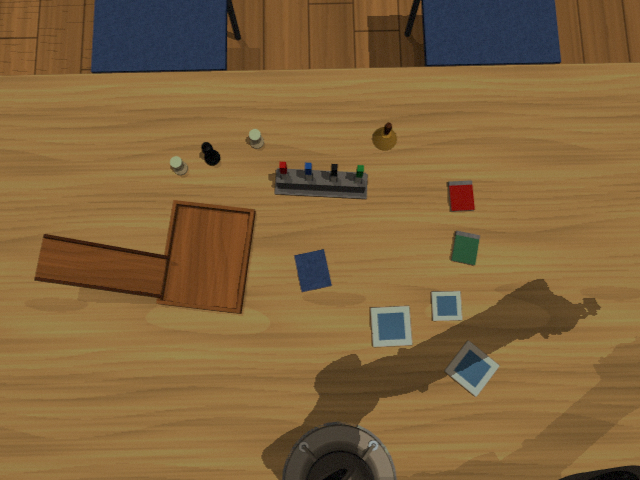

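View pics/side0.png

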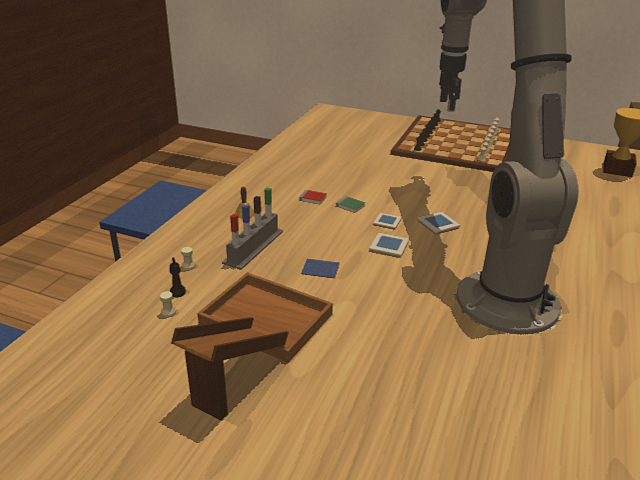

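Top view: the pads are red at (461,196) and green at (465,248), with no yellow. The mat is at (313,270). Four markers stand at about (283..360,168), in the order red, blue, black, green. The tray is at (208,257). The coaster candidates are (391,326) large, (447,306) small and (472,368) large and rotated. The small one at (447,306) fits. I'll measure the sizes and confirm it in a crop.

```bash
cat > h.py <<'E'
import numpy as np, cv2
from plant import read_state, eyes
def ray(n,uv,z):
    c=eyes.get_calibration(n); R,t=np.array(c['R']),np.array(c['t'])
    uv=np.atleast_2d(np.asarray(uv,float))
    d=np.c_[(uv[:,0]-c['cx'])/c['fx'],(uv[:,1]-c['cy'])/c['fy'],np.ones(len(uv))]@R
    C=-R.T@t; s=(z-C[2])/d[:,2]
    return C+d*s[:,None]
def rect(pts):
    # centre, long, short (mm), direction of long side in deg (-90,90]
    r=cv2.minAreaRect((pts[:,:2]*1000).astype(np.float32)); b=cv2.boxPoints(r)
    e1,e2=b[1]-b[0],b[2]-b[1]
    e=e1 if np.linalg.norm(e1)>=np.linalg.norm(e2) else e2
    a=np.degrees(np.arctan2(e[1],e[0])); a=(a+90)%180-90
    return np.round(r[0],1),round(max(r[1]),1),round(min(r[1]),1),round(a,1)
def blobs(n,mask,z,amin=60,roi=None):
    m=mask.astype(np.uint8)
    if roi is not None:
        k=np.zeros_like(m); x0,y0,x1,y1=roi; k[y0:y1,x0:x1]=1; m=m*k
    m=cv2.morphologyEx(m,cv2.MORPH_OPEN,np.ones((2,2),np.uint8))
    cs,_=cv2.findContours(m,cv2.RETR_EXTERNAL,cv2.CHAIN_APPROX_NONE); o=[]
    for c in cs:
        if cv2.contourArea(c)>amin:
            uv=c[:,0,:]; mu=uv.mean(0); o.append((mu.round(0),)+rect(ray(n,uv,z)))
    return o
def masks(im):
    h=cv2.cvtColor(im,cv2.COLOR_BGR2HSV).astype(int); H,S,V=h[...,0],h[...,1],h[...,2]
    return dict(red=((H<6)|(H>174))&(S>190)&(V>60),green=(H>50)&(H<90)&(S>90)&(V>40),
      blue=(H>98)&(H<128)&(S>90)&(V>40),
      coaster=((S<75)&(V>105))|((H>98)&(H<128)&(S>60)),grey=(S<70)&(V<150))
E
python3 - <<'E'
from h import *
im=cv2.imread('pics/top0.png'); m=masks(im)
for k,z in (('red',.012),('green',.012),('blue',.002),('coaster',.009)):
    print(k)
    for b in blobs('top',m[k],z,roi=(150,100,520,400)): print('  ',*b)
# stand: grey top
print('stand'); [print('  ',*b) for b in blobs('top',m['grey'],.006,roi=(265,180,380,205))]
# marker tops
for nm,uv in dict(r=(283,163.5),b=(308.5,164),k=(334.5,165),g=(360.5,166.5)).items(): print(nm,ray('top',uv,.136).round(4))
for uv,z in (((174,201),.032),((255,210),.032),((242,312),.032),((160,299),.032)): print('tray',ray('top',uv,z).round(4))
c=cv2.resize(im[280:400,360:520],None,fx=4,fy=4,interpolation=2)
d=cv2.resize(im[150:205,265:380],None,fx=5.565,fy=5.565,interpolation=2)[:,:640]
cv2.imwrite('pics/crop1.png',np.vstack([c[:300],d[:300]]))
E
```

```text
red
   [462. 198.] [ 611.8 -301.9] 59.1 52.6 1.5
green
   [466. 250.] [ 489.9 -302.2] 59.2 52.6 -12.8
blue
   [473. 369.] [ 226.7 -302.6] 56.0 55.7 48.9
   [392. 327.] [ 322.9 -128.7] 55.7 55.3 88.8
   [448. 306.] [ 365.9 -255.1] 40.6 40.3 88.8
   [313. 271.] [451.5  45. ] 83.2 66.6 10.4
coaster
   [475. 373.] [ 222.1 -305.8] 87.5 71.1 -40.7
   [392. 327.] [ 322.  -126.5] 87.2 86.7 -88.2
   [447. 306.] [ 364.6 -252.4] 65.5 64.9 89.8
   [313. 271.] [450.4  45.4] 83.3 67.5 10.8
   [176. 163.] [711.7 361.2] 26.1 24.4 88.8
   [255. 135.] [776.8 175.9] 26.2 24.9 88.8
stand
   [323. 189.] [640.1  22.7] 212.1 43.3 88.8
r [[0.6638 0.104  0.136 ]]
b [[0.6616 0.0503 0.136 ]]
k [[ 0.6582 -0.0044  0.136 ]]
g [[ 0.6538 -0.0591  0.136 ]]
tray [[0.6141 0.3588 0.032 ]]
tray [[0.5893 0.1747 0.032 ]]
tray [[0.3602 0.2034 0.032 ]]
tray [[0.3924 0.3842 0.032 ]]
```

View pics/crop1.png

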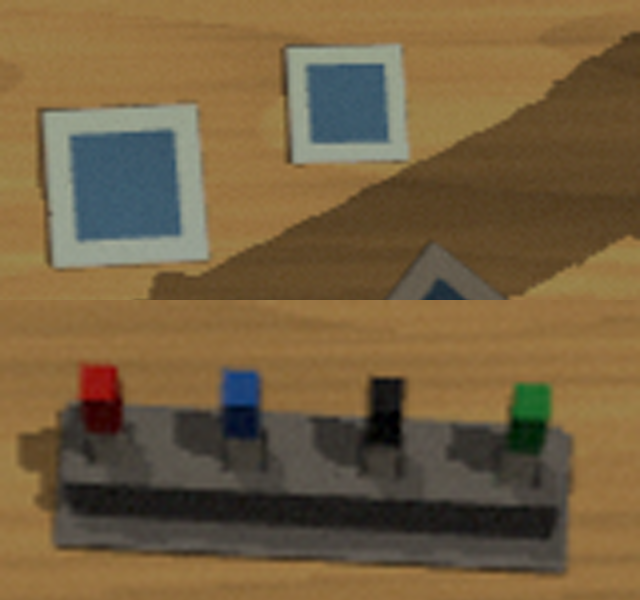

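The crop confirms it: the small coaster at (447,306) measures 65 × 65 mm, against 87 mm for the other two, and its ceramic face is up. The stand holds four upright markers. The covers measure 59 × 53 mm, so a grey binding strip must make up the rest of each pad's 70 mm. I'll include that strip and refine.

Run:
```python
from h import *
im=cv2.imread('pics/top0.png'); m=masks(im)
h=cv2.cvtColor(im,cv2.COLOR_BGR2HSV)
g=(h[...,1]<85)
for k,roi in (('red',(440,170,485,220)),('green',(440,222,490,272))):
    for b in blobs('top',m[k]|g,.012,roi=roi): print(k,*b)
    print(h[178:190,461].tolist() if k=='red' else h[228:240,469].tolist())
c=eyes.get_calibration('top');R=np.array(c['R']);print('cam',-R.T@np.array(c['t']))
# stand top corners (crop/5.565+offset): back edge and front edge of block
q=lambda x,y:(265+x/5.565,150+(y-300)/5.565)
for n,p,z in (('blkBL',q(64,405),.056),('blkBR',q(570,428),.056),('blkFL',q(64,485),.056),('blkFR',q(556,510),.056),('footL',q(52,545),.006),('footR',q(566,572),.006)): print(n,ray('top',p,z).round(4))
for n,p in dict(r=q(98,378),b=q(240,383),k=q(387,389),g=q(531,396)).items(): print(n,ray('top',p,.136).round(4))
```

```text
red [462. 194.] [ 617.  -300.9] 69.3 54.0 2.2
[[19, 133, 152], [17, 146, 147], [17, 136, 139], [14, 31, 91], [19, 31, 90], [15, 28, 91], [11, 53, 96], [0, 196, 126], [1, 249, 123], [2, 228, 125], [1, 219, 126], [1, 228, 123]]
green [466. 248.] [ 494.8 -302.7] 69.7 54.3 -12.8
[[17, 144, 135], [17, 146, 133], [17, 153, 137], [17, 143, 144], [16, 132, 141], [16, 49, 98], [12, 28, 92], [18, 32, 95], [18, 27, 93], [56, 48, 90], [66, 110, 86], [68, 113, 86]]
cam [0.28918815 0.03560164 1.28628134]
blkBL [[0.6776 0.1236 0.056 ]]
blkBR [[ 0.6636 -0.0807  0.056 ]]
blkFL [[0.6441 0.1238 0.056 ]]
blkFR [[ 0.6295 -0.0739  0.056 ]]
footL [[0.6327 0.1326 0.006 ]]
footR [[ 0.6166 -0.0816  0.006 ]]
r [[0.6627 0.1049 0.136 ]]
b [[0.6596 0.0511 0.136 ]]
k [[ 0.6561 -0.0045  0.136 ]]
g [[ 0.6521 -0.0589  0.136 ]]
```

Positions: green pad (0.495, −0.3025), yaw −12.8°; red pad (0.617, −0.301), yaw 2°; mat (0.451, 0.045), yaw 10.5°; coaster (0.3655, −0.2535). The sizes agree with the given ones. I'll fetch the green pad first.

Request:
apply_moves:
  moves:
    - {"jaw":0.07,"tx":0.024,"ty":0.037,"turn":-7.86}
    - {"jaw":0.07,"tx":0.024,"ty":0.038,"turn":-7.86}
    - {"jaw":0.07,"tx":0.024,"ty":0.038,"turn":-7.86}
    - {"jaw":0.07,"tx":0.024,"ty":0.038,"turn":-7.86}
    - {"jaw":0.07,"tx":0.024,"ty":0.038,"turn":-7.86}
    - {"jaw":0.07,"tx":0.025,"ty":0.037,"tz":-0.02}
    - {"jaw":0.07,"tx":0.025,"ty":0.038,"tz":-0.03}
    - {"jaw":0.07,"tx":0.024,"ty":0.037,"tz":-0.03}
    - {"jaw":0.07,"tz":-0.04}
    - {"jaw":0.07,"tz":-0.04}
  force: 40

```text
schema error: expected keys jaw, tx, ty, tz, turn
```

Every row needs all five keys.

Request:
apply_moves:
  moves:
    - {"jaw":0.07,"tx":0.024,"ty":0.037,"tz":0,"turn":-7.86}
    - {"jaw":0.07,"tx":0.024,"ty":0.038,"tz":0,"turn":-7.86}
    - {"jaw":0.07,"tx":0.024,"ty":0.038,"tz":0,"turn":-7.86}
    - {"jaw":0.07,"tx":0.024,"ty":0.038,"tz":0,"turn":-7.86}
    - {"jaw":0.07,"tx":0.024,"ty":0.038,"tz":0,"turn":-7.86}
    - {"jaw":0.07,"tx":0.025,"ty":0.037,"tz":-0.02,"turn":0}
    - {"jaw":0.07,"tx":0.025,"ty":0.038,"tz":-0.03,"turn":0}
    - {"jaw":0.07,"tx":0.024,"ty":0.037,"tz":-0.03,"turn":0}
    - {"jaw":0.07,"tx":0,"ty":0,"tz":-0.04,"turn":0}
    - {"jaw":0.07,"tx":0,"ty":0,"tz":-0.04,"turn":0}
  force: 40

```text
t: 1.1
ee_pos: [0.4931, -0.3065, 0.0745]
tcp_rot: [0.994, -0.109, 0.001, -0.0]
wrist_force: [-0.0, 0.3, 0.1]
finger_gap: 0.0699
gripper_force: 0.0
```

Request:
apply_moves:
  moves:
    - {"jaw":0.07,"tx":0,"ty":0,"tz":-0.03,"turn":0}
    - {"jaw":0.07,"tx":0,"ty":0,"tz":-0.025,"turn":0}
    - {"jaw":0.07,"tx":0,"ty":0,"tz":-0.014,"turn":0}
    - {"jaw":0.07,"tx":0,"ty":0,"tz":0,"turn":0}
    - {"jaw":0.07,"tx":0,"ty":0,"tz":0,"turn":0}

```text
t: 1.6
ee_pos: [0.4922, -0.3088, 0.0072]
tcp_rot: [0.994, -0.111, 0.0, 0.0]
wrist_force: [0.5, 0.4, -0.8]
finger_gap: 0.0699
gripper_force: 0.0
```

Request:
apply_moves:
  moves:
    - {"jaw":0.03,"tx":0,"ty":0,"tz":0,"turn":0}
    - {"jaw":0.03,"tx":0,"ty":0,"tz":0,"turn":0}
    - {"jaw":0.03,"tx":0,"ty":0,"tz":0,"turn":0}
    - {"jaw":0.03,"tx":0,"ty":0,"tz":0,"turn":0}
    - {"jaw":0.03,"tx":0,"ty":0,"tz":0,"turn":0}

```text
t: 2.1
ee_pos: [0.4957, -0.3087, 0.0115]
tcp_rot: [0.994, -0.111, 0.004, 0.0]
wrist_force: [-2.6, 5.6, 27.2]
finger_gap: 0.0302
gripper_force: 13.6
```

The arm ended a little high and 6 mm off, because the unreached part of a row is lost, so the fingers closed on top of the pad. I'll lift, open and re-measure.

Request:
apply_moves:
  moves:
    - {"jaw":0.03,"tx":0,"ty":0,"tz":0.03,"turn":0}
    - {"jaw":0.07,"tx":0,"ty":0,"tz":0.03,"turn":0}
    - {"jaw":0.07,"tx":0.04,"ty":0.04,"tz":0.03,"turn":0}
    - {"jaw":0.07,"tx":0.04,"ty":0.04,"tz":0.03,"turn":0}
    - {"jaw":0.07,"tx":0.04,"ty":0.04,"tz":0,"turn":0}
    - {"jaw":0.07,"tx":0,"ty":0,"tz":0,"turn":0}
    - {"jaw":0.07,"tx":0,"ty":0,"tz":0,"turn":0}

```text
t: 2.8
ee_pos: [0.5909, -0.209, 0.1146]
tcp_rot: [0.994, -0.11, 0.001, -0.0]
wrist_force: [-0.1, 0.1, 0.2]
finger_gap: 0.0697
gripper_force: 0.0
```

```bash
cat >> h.py <<'E'
def pads(im,roi=(400,150,520,290),z=.012):
    h=cv2.cvtColor(im,cv2.COLOR_BGR2HSV); m=masks(im); g=(h[...,1]<85)
    for k in ('red','green'):
        for b in blobs('top',m[k],z,roi=roi):
            x,y=b[0].astype(int); print(k,'cover',*b)
            for c in blobs('top',m[k]|g,z,roi=(x-25,y-29,x+25,y+27)): print(k,*c)
E
python3 - <<'E'
from h import *
print(read_state()['ee_pos'])
im=eyes.get_image('top'); cv2.imwrite('pics/t1.png',im); pads(im)
E
```

```text
[ 0.59088885 -0.20902163  0.114644  ]
```

View pics/t1.png

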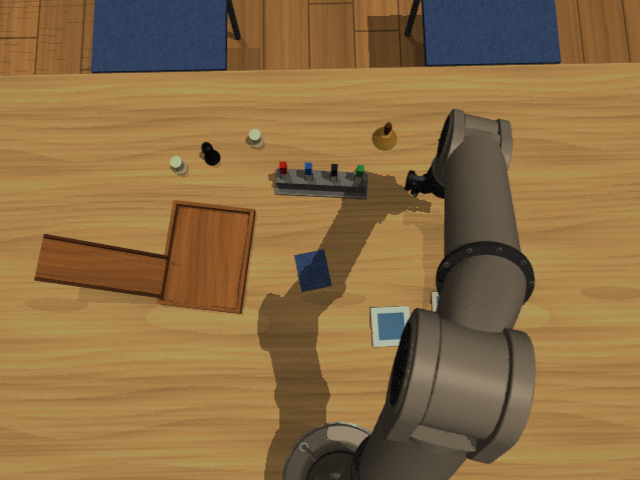

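The arm covers both pads in the top view. I'll try the side view.

Run:
```python
from h import *
im=eyes.get_image('side'); cv2.imwrite('pics/s1.png',im); m=masks(im)
a=cv2.imread('pics/side0.png'); ma=masks(a)
for nm,mm in (('before',ma),('now',m)):
  for k in ('red','green'):
    for b in blobs('side',mm[k],.012,amin=40,roi=(290,180,380,225)): print(nm,k,*b)
```

```text
before red [314. 196.] [ 608.  -292.4] 56.8 47.1 0.4
now red [315. 196.] [ 608.1 -292.5] 56.8 47.8 1.9
```

Run:
```python
from h import *
for f in ('side0','s1'):
  im=cv2.imread(f'pics/{f}.png'); h=cv2.cvtColor(im,cv2.COLOR_BGR2HSV).astype(int)
  mm=(h[...,0]>35)&(h[...,0]<95)&(h[...,1]>50)
  print(f,h[204,350])
  for b in blobs('side',mm,.012,amin=20,roi=(290,180,390,225)): print(*b)
```

```text
side0 [ 51  89 100]
[352. 204.] [ 486.7 -293. ] 60.2 52.4 -15.5
s1 [50 81 91]
[353. 204.] [ 487.  -294.8] 61.1 50.8 -13.5
```

The green pad is essentially unmoved, at about (0.495, −0.304). I'll go back, lower this time.

Request:
apply_moves:
  moves:
    - {"jaw":0.075,"tx":-0.032,"ty":-0.032,"tz":0,"turn":0}
    - {"jaw":0.075,"tx":-0.032,"ty":-0.032,"tz":0,"turn":0}
    - {"jaw":0.075,"tx":-0.032,"ty":-0.031,"tz":-0.02,"turn":0}
    - {"jaw":0.075,"tx":0,"ty":0,"tz":-0.03,"turn":0}
    - {"jaw":0.075,"tx":0,"ty":0,"tz":-0.03,"turn":0}
    - {"jaw":0.075,"tx":0,"ty":0,"tz":0,"turn":0}
    - {"jaw":0.075,"tx":0,"ty":0,"tz":0,"turn":0}

```text
t: 3.6
ee_pos: [0.4927, -0.3065, 0.0338]
tcp_rot: [0.994, -0.112, -0.001, 0.0]
wrist_force: [-0.3, 0.3, 0.8]
finger_gap: 0.075
gripper_force: 0.0
```

Request:
apply_moves:
  moves:
    - {"jaw":0.075,"tx":0.002,"ty":0.002,"tz":-0.02,"turn":0}
    - {"jaw":0.075,"tx":0,"ty":0,"tz":-0.016,"turn":0}
    - {"jaw":0.075,"tx":0,"ty":0,"tz":0,"turn":0}
    - {"jaw":0.075,"tx":0,"ty":0,"tz":0,"turn":0}
    - {"jaw":0.075,"tx":0,"ty":0,"tz":0,"turn":0}

```text
t: 4.1
ee_pos: [0.4962, -0.3041, -0.0016]
tcp_rot: [0.994, -0.111, 0.001, 0.0]
wrist_force: [-0.6, -0.2, -0.8]
finger_gap: 0.075
gripper_force: 0.0
```

Request:
apply_moves:
  moves:
    - {"jaw":0.075,"tx":0,"ty":0,"tz":-0.003,"turn":0}
    - {"jaw":0.06,"tx":0,"ty":0,"tz":0,"turn":0}
    - {"jaw":0.04,"tx":0,"ty":0,"tz":0,"turn":0}
    - {"jaw":0.04,"tx":0,"ty":0,"tz":0,"turn":0}
    - {"jaw":0.04,"tx":0,"ty":0,"tz":0,"turn":0}
    - {"jaw":0.04,"tx":0,"ty":0,"tz":0,"turn":0}

```text
t: 4.7
ee_pos: [0.4968, -0.3043, -0.0034]
tcp_rot: [0.994, -0.111, 0.001, 0.0]
wrist_force: [-2.6, 1.0, 16.2]
finger_gap: 0.053
gripper_force: 49.7
```

Gripped at 53 mm. Now lift and carry it to the mat.

Request:
apply_moves:
  moves:
    - {"jaw":0.04,"tx":0,"ty":0,"tz":0.02,"turn":0}
    - {"jaw":0.04,"tx":0,"ty":0,"tz":0.03,"turn":0}
    - {"jaw":0.04,"tx":-0.005,"ty":0.035,"tz":0.02,"turn":4}
    - {"jaw":0.04,"tx":-0.005,"ty":0.035,"tz":0,"turn":4}
    - {"jaw":0.04,"tx":-0.005,"ty":0.035,"tz":0,"turn":4}
    - {"jaw":0.04,"tx":-0.005,"ty":0.035,"tz":0,"turn":4}
    - {"jaw":0.04,"tx":-0.005,"ty":0.035,"tz":0,"turn":4}
    - {"jaw":0.04,"tx":-0.005,"ty":0.035,"tz":0,"turn":3}
    - {"jaw":0.04,"tx":-0.005,"ty":0.035,"tz":0,"turn":0}
    - {"jaw":0.04,"tx":-0.005,"ty":0.035,"tz":0,"turn":0}
    - {"jaw":0.04,"tx":-0.003,"ty":0.035,"tz":0,"turn":0}
    - {"jaw":0.04,"tx":-0.003,"ty":0.034,"tz":0,"turn":0}
  force: 60

```text
t: 5.9
ee_pos: [0.4494, 0.0467, 0.0648]
tcp_rot: [0.996, 0.089, 0.0, 0.0]
wrist_force: [0.9, 0.3, -1.1]
finger_gap: 0.052
gripper_force: 68.5
```

Request:
apply_moves:
  moves:
    - {"jaw":0.04,"tx":0,"ty":0,"tz":0,"turn":0}
    - {"jaw":0.04,"tx":0,"ty":0,"tz":0,"turn":0}
    - {"jaw":0.04,"tx":0,"ty":0,"tz":0,"turn":0}

```text
t: 6.2
ee_pos: [0.4496, 0.0442, 0.0645]
tcp_rot: [0.996, 0.088, -0.0, 0.0]
wrist_force: [0.5, 0.3, -0.2]
finger_gap: 0.0525
gripper_force: 68.4
```

Run:
```python
from h import *
s=read_state();print(s['ee_pos'],s['finger_gap'])
a=eyes.get_image('side'); t=eyes.get_image('top'); cv2.imwrite('pics/s2.png',a); cv2.imwrite('pics/t2.png',t)
cv2.imwrite('pics/c2.png',np.hstack([cv2.resize(a[180:300,250:410],(400,300)),cv2.resize(t[210:330,240:400],(400,300))]))
pads(t)
```

```text
[0.44961038 0.04420766 0.06453124] 0.052526403505238684
red cover [462. 198.] [ 611.7 -302. ] 58.9 52.3 1.5
red [462. 194.] [ 617.  -300.9] 69.3 54.0 2.2
```

View pics/c2.png

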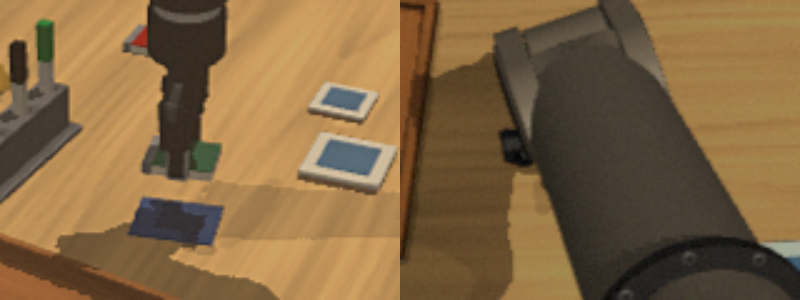

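Request:
apply_moves:
  moves:
    - {"jaw":0.04,"tx":0.003,"ty":0.001,"tz":-0.02,"turn":0.4}
    - {"jaw":0.04,"tx":0,"ty":0,"tz":-0.02,"turn":0}
    - {"jaw":0.04,"tx":0,"ty":0,"tz":-0.015,"turn":0}
    - {"jaw":0.04,"tx":0,"ty":0,"tz":-0.007,"turn":0}
    - {"jaw":0.04,"tx":0,"ty":0,"tz":-0.002,"turn":0}
    - {"jaw":0.04,"tx":0,"ty":0,"tz":0,"turn":0}
    - {"jaw":0.04,"tx":0,"ty":0,"tz":0,"turn":0}

```text
t: 7.0
ee_pos: [0.4532, 0.0462, 0.0011]
tcp_rot: [0.996, 0.092, 0.001, -0.0]
wrist_force: [-0.6, 0.6, 0.0]
finger_gap: 0.0521
gripper_force: 68.5
```

Request:
apply_moves:
  moves:
    - {"jaw":0.04,"tx":0,"ty":0,"tz":-0.002,"turn":0}
    - {"jaw":0.04,"tx":0,"ty":0,"tz":0,"turn":0}
    - {"jaw":0.055,"tx":0,"ty":0,"tz":0,"turn":0}
    - {"jaw":0.07,"tx":0,"ty":0,"tz":0,"turn":0}
    - {"jaw":0.07,"tx":0,"ty":0,"tz":0,"turn":0}
    - {"jaw":0.07,"tx":0,"ty":0,"tz":0.03,"turn":0}
    - {"jaw":0.07,"tx":0,"ty":0,"tz":0.04,"turn":0}
    - {"jaw":0.075,"tx":0.03,"ty":-0.04,"tz":0.01,"turn":-4}
    - {"jaw":0.075,"tx":0.03,"ty":-0.04,"tz":0,"turn":-4.4}
    - {"jaw":0.075,"tx":0.03,"ty":-0.04,"tz":0,"turn":0}
    - {"jaw":0.075,"tx":0.03,"ty":-0.04,"tz":0,"turn":0}
    - {"jaw":0.075,"tx":0.02,"ty":-0.04,"tz":0,"turn":0}

```text
t: 8.2
ee_pos: [0.5939, -0.1544, 0.0785]
tcp_rot: [1.0, 0.02, 0.001, -0.0]
wrist_force: [0.0, 0.4, 0.4]
finger_gap: 0.0747
gripper_force: 0.0
```

Run:
```python
from h import *
print(read_state()['ee_pos'])
im=eyes.get_image('top'); cv2.imwrite('pics/t3.png',im); m=masks(im)
h=cv2.cvtColor(im,cv2.COLOR_BGR2HSV)
pads(im,(260,220,360,320),.014)
for b in blobs('top',m['blue']|m['green']|(h[...,1]<90),.003,roi=(285,235,345,305)): print('mat+pad',*b)
pads(im)
```

```text
[ 0.59393494 -0.1544329   0.07851484]
green cover [314. 273.] [446.4  42.8] 58.7 53.8 10.3
green [314. 270.] [451.3  44. ] 72.9 55.9 10.3
mat+pad [314. 272.] [450.9  45.3] 86.7 70.3 11.1
```

Request:
apply_moves:
  moves:
    - {"jaw":0.075,"tx":0.006,"ty":-0.036,"tz":0,"turn":0}
    - {"jaw":0.075,"tx":0.006,"ty":-0.036,"tz":0,"turn":0}
    - {"jaw":0.075,"tx":0.006,"ty":-0.036,"tz":0,"turn":0}
    - {"jaw":0.075,"tx":0.006,"ty":-0.036,"tz":0,"turn":0}
    - {"jaw":0.075,"tx":0,"ty":0,"tz":-0.03,"turn":0}
    - {"jaw":0.075,"tx":0,"ty":0,"tz":0,"turn":0}
    - {"jaw":0.075,"tx":0,"ty":0,"tz":0,"turn":0}

```text
t: 8.95
ee_pos: [0.6153, -0.2952, 0.0476]
tcp_rot: [1.0, 0.02, -0.001, -0.001]
wrist_force: [-0.5, 1.1, 0.7]
finger_gap: 0.0752
gripper_force: 0.0
```

Run:
```python
from h import *
im=eyes.get_image('side'); m=masks(im)
for b in blobs('side',m['red'],.012,amin=40,roi=(290,180,380,225)): print(*b)
```

Request:
apply_moves:
  moves:
    - {"jaw":0.075,"tx":0.002,"ty":-0.004,"tz":-0.02,"turn":0}
    - {"jaw":0.075,"tx":0,"ty":0,"tz":-0.02,"turn":0}
    - {"jaw":0.075,"tx":0,"ty":0,"tz":-0.008,"turn":0}
    - {"jaw":0.075,"tx":0,"ty":0,"tz":0,"turn":0}
    - {"jaw":0.075,"tx":0,"ty":0,"tz":0,"turn":0}

```text
t: 9.5
ee_pos: [0.6189, -0.3004, 0.0015]
tcp_rot: [1.0, 0.02, 0.001, 0.0]
wrist_force: [-0.4, -0.4, 0.6]
finger_gap: 0.0754
gripper_force: 0.0
```

Request:
apply_moves:
  moves:
    - {"jaw":0.075,"tx":-0.001,"ty":0,"tz":-0.004,"turn":0}
    - {"jaw":0.075,"tx":0,"ty":0,"tz":0,"turn":0}
    - {"jaw":0.06,"tx":0,"ty":0,"tz":0,"turn":0}
    - {"jaw":0.04,"tx":0,"ty":0,"tz":0,"turn":0}
    - {"jaw":0.04,"tx":0,"ty":0,"tz":0,"turn":0}
    - {"jaw":0.04,"tx":0,"ty":0,"tz":0,"turn":0}

```text
t: 10.1
ee_pos: [0.6176, -0.3012, -0.003]
tcp_rot: [1.0, 0.019, 0.001, 0.0]
wrist_force: [-0.4, 0.0, 5.7]
finger_gap: 0.0523
gripper_force: 64.2
```

Request:
apply_moves:
  moves:
    - {"jaw":0.04,"tx":0,"ty":0,"tz":0.03,"turn":0}
    - {"jaw":0.04,"tx":0,"ty":0,"tz":0.03,"turn":0}
    - {"jaw":0.04,"tx":-0.017,"ty":0.035,"tz":0.02,"turn":4}
    - {"jaw":0.04,"tx":-0.017,"ty":0.035,"tz":0,"turn":4}
    - {"jaw":0.04,"tx":-0.017,"ty":0.035,"tz":0,"turn":0.4}
    - {"jaw":0.04,"tx":-0.017,"ty":0.035,"tz":0,"turn":0}
    - {"jaw":0.04,"tx":-0.017,"ty":0.035,"tz":0,"turn":0}
    - {"jaw":0.04,"tx":-0.017,"ty":0.035,"tz":0,"turn":0}
    - {"jaw":0.04,"tx":-0.016,"ty":0.035,"tz":0,"turn":0}
    - {"jaw":0.04,"tx":-0.016,"ty":0.035,"tz":0,"turn":0}
    - {"jaw":0.04,"tx":-0.016,"ty":0.034,"tz":0,"turn":0}
    - {"jaw":0.04,"tx":-0.016,"ty":0.033,"tz":0,"turn":0}

```text
t: 11.3
ee_pos: [0.45, 0.0475, 0.0762]
tcp_rot: [0.996, 0.093, -0.0, -0.0]
wrist_force: [0.1, -0.0, -0.4]
finger_gap: 0.0522
gripper_force: 63.6
```

Request:
apply_moves:
  moves:
    - {"jaw":0.04,"tx":0,"ty":0,"tz":-0.02,"turn":0}
    - {"jaw":0.04,"tx":0,"ty":0,"tz":-0.01,"turn":0}
    - {"jaw":0.04,"tx":0,"ty":0,"tz":0,"turn":0}
    - {"jaw":0.04,"tx":0,"ty":0,"tz":0,"turn":0}

```text
t: 11.7
ee_pos: [0.4512, 0.0452, 0.0462]
tcp_rot: [0.996, 0.092, -0.0, 0.0]
wrist_force: [0.2, -0.5, -0.5]
finger_gap: 0.0519
gripper_force: 63.6
```

Request:
apply_moves:
  moves:
    - {"jaw":0.04,"tx":0.001,"ty":0.001,"tz":-0.015,"turn":0}
    - {"jaw":0.04,"tx":0,"ty":0,"tz":-0.013,"turn":0}
    - {"jaw":0.04,"tx":0,"ty":0,"tz":-0.005,"turn":0}
    - {"jaw":0.04,"tx":0,"ty":0,"tz":0,"turn":0}
    - {"jaw":0.04,"tx":0,"ty":0,"tz":0,"turn":0}

```text
t: 12.2
ee_pos: [0.4525, 0.0469, 0.0138]
tcp_rot: [0.996, 0.092, 0.0, 0.0]
wrist_force: [-0.0, -0.5, -1.5]
finger_gap: 0.0523
gripper_force: 63.6
```

Request:
apply_moves:
  moves:
    - {"jaw":0.04,"tx":0,"ty":0,"tz":-0.0025,"turn":0}
    - {"jaw":0.04,"tx":0,"ty":0,"tz":0,"turn":0}
    - {"jaw":0.055,"tx":0,"ty":0,"tz":0,"turn":0}
    - {"jaw":0.07,"tx":0,"ty":0,"tz":0,"turn":0}
    - {"jaw":0.07,"tx":0,"ty":0,"tz":0,"turn":0}
    - {"jaw":0.07,"tx":0,"ty":0,"tz":0.03,"turn":0}
    - {"jaw":0.085,"tx":0,"ty":0,"tz":0.04,"turn":0}
    - {"jaw":0.085,"tx":0.02,"ty":-0.04,"tz":0,"turn":-6}
    - {"jaw":0.085,"tx":0.02,"ty":-0.04,"tz":0,"turn":-5.5}
    - {"jaw":0.085,"tx":0.02,"ty":-0.04,"tz":0,"turn":0}
    - {"jaw":0.085,"tx":0,"ty":-0.04,"tz":0,"turn":0}

```text
t: 13.3
ee_pos: [0.515, -0.1144, 0.0815]
tcp_rot: [1.0, -0.007, 0.002, 0.0]
wrist_force: [1.6, 0.6, 0.2]
finger_gap: 0.0852
gripper_force: 0.0
```

Run:
```python
from h import *
s=read_state();print(s['ee_pos'],s['tcp_rot'])
im=eyes.get_image('top'); cv2.imwrite('pics/t4.png',im); m=masks(im)
a=eyes.get_image('side'); cv2.imwrite('pics/s4.png',a)
h=cv2.cvtColor(im,cv2.COLOR_BGR2HSV)
pads(im,(260,220,360,320),.026)
for b in blobs('top',m['blue']|m['green']|m['red']|(h[...,1]<90),.003,roi=(285,235,345,305)): print('mat+pad',*b)
ma=masks(a)
a0=cv2.imread('pics/side0.png')
for f in (a0,a):
  for b in blobs('side',masks(f)['coaster'],.009,roi=(300,205,470,265)): print('coasters side',*b)
cv2.imwrite('pics/c4.png',np.hstack([cv2.resize(a[190:310,250:410],(400,300)),cv2.resize(im[230:320,250:370],(400,300))]))
```

```text
[ 0.51502199 -0.11436483  0.08150397] [ 9.99971385e-01 -7.33660460e-03  1.83869296e-03  1.48560809e-04]
red cover [314. 271.] [447.2  43.8] 59.2 52.9 11.5
red [314. 270.] [451.9  44.6] 76.7 55.9 10.3
mat+pad [313. 273.] [450.8  45.3] 86.8 70.1 10.8
coasters side [390. 245.] [ 319.6 -119.2] 90.8 86.3 -88.7
coasters side [388. 221.] [ 360.9 -240.9] 67.5 64.4 -89.6
coasters side [438. 222.] [ 223.8 -292.4] 89.2 88.3 -41.1
coasters side [390. 245.] [ 319.6 -118.9] 91.5 86.3 -88.7
coasters side [388. 221.] [ 360.9 -240.8] 67.7 64.4 -89.6
coasters side [440. 223.] [ 223.6 -291.7] 90.5 89.0 -41.1
```

View pics/c4.png

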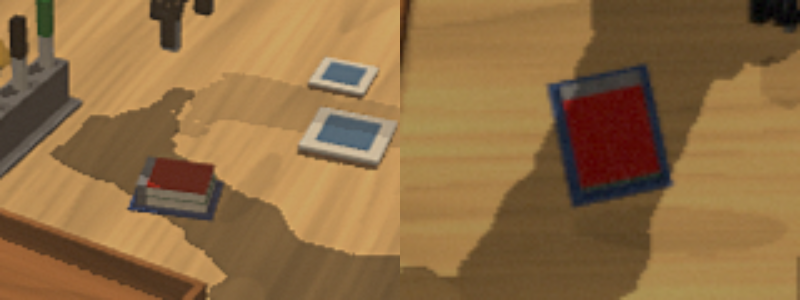

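The pile is square and within about 1 mm of the mat's centre, and the coaster has not moved. Next I'll fetch the coaster.

Request:
apply_moves:
  moves:
    - {"jaw":0.08,"tx":-0.03,"ty":-0.03,"tz":0,"turn":0}
    - {"jaw":0.08,"tx":-0.03,"ty":-0.03,"tz":0,"turn":0}
    - {"jaw":0.08,"tx":-0.03,"ty":-0.03,"tz":0,"turn":0}
    - {"jaw":0.08,"tx":-0.03,"ty":-0.03,"tz":0,"turn":0}
    - {"jaw":0.08,"tx":-0.03,"ty":-0.017,"tz":0,"turn":0}
    - {"jaw":0.08,"tx":0,"ty":0,"tz":-0.03,"turn":0}
    - {"jaw":0.08,"tx":0,"ty":0,"tz":-0.01,"turn":0}
    - {"jaw":0.08,"tx":0,"ty":0,"tz":0,"turn":0}
    - {"jaw":0.08,"tx":0,"ty":0,"tz":0,"turn":0}

```text
t: 14.3
ee_pos: [0.363, -0.2491, 0.041]
tcp_rot: [1.0, -0.007, 0.0, -0.0]
wrist_force: [0.2, -0.3, 1.1]
finger_gap: 0.0801
gripper_force: 0.0
```

Request:
apply_moves:
  moves:
    - {"jaw":0.08,"tx":0.002,"ty":-0.002,"tz":-0.015,"turn":0}
    - {"jaw":0.08,"tx":0,"ty":0,"tz":-0.015,"turn":0}
    - {"jaw":0.08,"tx":0,"ty":0,"tz":-0.012,"turn":0}
    - {"jaw":0.08,"tx":0,"ty":0,"tz":-0.002,"turn":0}
    - {"jaw":0.08,"tx":0,"ty":0,"tz":0,"turn":0}
    - {"jaw":0.08,"tx":0,"ty":0,"tz":0,"turn":0}

```text
t: 14.9
ee_pos: [0.3645, -0.2519, -0.0027]
tcp_rot: [1.0, -0.008, 0.0, 0.0]
wrist_force: [-0.3, 0.7, 0.6]
finger_gap: 0.0799
gripper_force: 0.0
```

Request:
apply_moves:
  moves:
    - {"jaw":0.08,"tx":0,"ty":0,"tz":-0.003,"turn":0}
    - {"jaw":0.08,"tx":0,"ty":0,"tz":0,"turn":0}
    - {"jaw":0.07,"tx":0,"ty":0,"tz":0,"turn":0}
    - {"jaw":0.055,"tx":0,"ty":0,"tz":0,"turn":0}
    - {"jaw":0.055,"tx":0,"ty":0,"tz":0,"turn":0}
    - {"jaw":0.055,"tx":0,"ty":0,"tz":0,"turn":0}

```text
t: 15.5
ee_pos: [0.3641, -0.2519, -0.0056]
tcp_rot: [1.0, -0.008, 0.0, 0.0]
wrist_force: [-2.3, 0.9, 8.3]
finger_gap: 0.064
gripper_force: 64.0
```

Request:
apply_moves:
  moves:
    - {"jaw":0.055,"tx":0,"ty":0,"tz":0.03,"turn":0}
    - {"jaw":0.055,"tx":0,"ty":0,"tz":0.03,"turn":0}
    - {"jaw":0.055,"tx":0.01,"ty":0.033,"tz":0.03,"turn":4}
    - {"jaw":0.055,"tx":0.01,"ty":0.033,"tz":0,"turn":4}
    - {"jaw":0.055,"tx":0.01,"ty":0.033,"tz":0,"turn":3.4}
    - {"jaw":0.055,"tx":0.01,"ty":0.033,"tz":0,"turn":0}
    - {"jaw":0.055,"tx":0.01,"ty":0.033,"tz":0,"turn":0}
    - {"jaw":0.055,"tx":0.01,"ty":0.033,"tz":0,"turn":0}
    - {"jaw":0.055,"tx":0.01,"ty":0.033,"tz":0,"turn":0}
    - {"jaw":0.055,"tx":0.01,"ty":0.033,"tz":0,"turn":0}
    - {"jaw":0.055,"tx":0.007,"ty":0.033,"tz":0,"turn":0}

```text
t: 16.6
ee_pos: [0.4514, 0.0465, 0.0839]
tcp_rot: [0.996, 0.092, 0.0, 0.0]
wrist_force: [-0.4, 0.5, -0.3]
finger_gap: 0.0641
gripper_force: 68.0
```

Request:
apply_moves:
  moves:
    - {"jaw":0.055,"tx":0,"ty":0,"tz":-0.02,"turn":0}
    - {"jaw":0.055,"tx":0,"ty":0,"tz":-0.01,"turn":0}
    - {"jaw":0.055,"tx":0,"ty":0,"tz":0,"turn":0}
    - {"jaw":0.055,"tx":0,"ty":0,"tz":0,"turn":0}

```text
t: 17.0
ee_pos: [0.4506, 0.0441, 0.0538]
tcp_rot: [0.996, 0.091, -0.001, 0.0]
wrist_force: [0.1, -0.1, -0.8]
finger_gap: 0.064
gripper_force: 68.0
```

Request:
apply_moves:
  moves:
    - {"jaw":0.055,"tx":0.001,"ty":0.002,"tz":-0.015,"turn":0}
    - {"jaw":0.055,"tx":0,"ty":0,"tz":-0.011,"turn":0}
    - {"jaw":0.055,"tx":0,"ty":0,"tz":-0.005,"turn":0}
    - {"jaw":0.055,"tx":0,"ty":0,"tz":0,"turn":0}
    - {"jaw":0.055,"tx":0,"ty":0,"tz":0,"turn":0}

```text
t: 17.5
ee_pos: [0.4521, 0.0469, 0.023]
tcp_rot: [0.996, 0.091, 0.0, 0.0]
wrist_force: [-0.5, -0.7, -1.9]
finger_gap: 0.0642
gripper_force: 68.0
```

Request:
apply_moves:
  moves:
    - {"jaw":0.055,"tx":-0.001,"ty":0,"tz":-0.0022,"turn":0}
    - {"jaw":0.055,"tx":0,"ty":0,"tz":0,"turn":0}
    - {"jaw":0.066,"tx":0,"ty":0,"tz":0,"turn":0}
    - {"jaw":0.08,"tx":0,"ty":0,"tz":0,"turn":0}
    - {"jaw":0.08,"tx":0,"ty":0,"tz":0,"turn":0}
    - {"jaw":0.08,"tx":0,"ty":0,"tz":0.03,"turn":0}
    - {"jaw":0.08,"tx":0,"ty":0,"tz":0.04,"turn":0}
    - {"jaw":0.06,"tx":0,"ty":-0.02,"tz":0.04,"turn":8.4}
    - {"jaw":0.06,"tx":0.02,"ty":-0.03,"tz":0.04,"turn":8.4}
    - {"jaw":0.05,"tx":0.03,"ty":-0.03,"tz":0.03,"turn":8.4}
    - {"jaw":0.05,"tx":0.03,"ty":-0.02,"tz":0,"turn":8.4}
    - {"jaw":0.05,"tx":0.03,"ty":0,"tz":0,"turn":8.4}

```text
t: 18.7
ee_pos: [0.5596, -0.0535, 0.1974]
tcp_rot: [0.897, 0.441, 0.001, 0.002]
wrist_force: [-1.0, 0.5, 0.6]
finger_gap: 0.05
gripper_force: 0.0
```

Run:
```python
from h import *
s=read_state();print(s['ee_pos'],s['tcp_rot'])
im=eyes.get_image('top'); cv2.imwrite('pics/t5.png',im); m=masks(im)
a=eyes.get_image('side'); cv2.imwrite('pics/s5.png',a)
for b in blobs('top',m['coaster']&(cv2.cvtColor(im,cv2.COLOR_BGR2HSV)[...,1]<75),.035,roi=(285,235,345,305)): print('coaster',*b)
for b in blobs('top',m['blue'],.035,roi=(296,250,332,290)): print('inlay',*b)
cv2.imwrite('pics/c5.png',np.hstack([cv2.resize(a[190:310,250:410],(400,300)),cv2.resize(im[220:310,250:370],(400,300))]))
```

```text
[ 0.55962265 -0.05350018  0.19736605] [8.97413992e-01 4.41185960e-01 7.10159239e-04 1.60337603e-03]
coaster [314. 269.] [451.8  44.4] 66.6 65.0 11.1
inlay [314. 269.] [451.9  44.6] 41.2 40.0 10.3
```

View pics/c5.png

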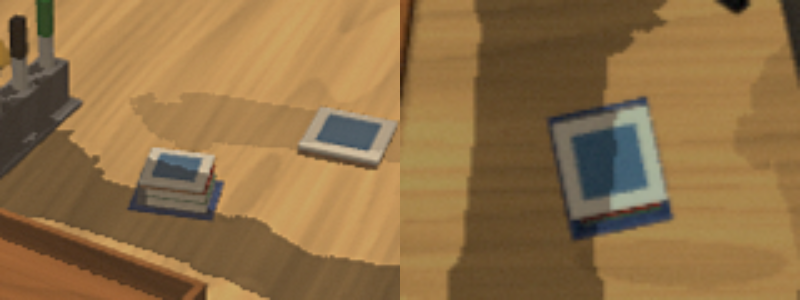

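The coaster is centred on the pile at (0.4519, 0.0445), yaw about 10.5°. Now I'll measure the tray and the marker tops for the second half of the job.

Run:
```python
from h import *
im=cv2.imread('pics/top0.png'); h=cv2.cvtColor(im,cv2.COLOR_BGR2HSV).astype(int)
print(h[250,210],h[205,210],h[250,130],h[330,60],h[240,280])
m=(h[...,0]<=13)&(h[...,1]>150)&(h[...,2]<130)
for b in blobs('top',m,.032,amin=500,roi=(165,190,270,330)): print(*b)
mm=m.astype(np.uint8); k=np.zeros_like(mm); k[190:330,150:270]=1; mm*=k
cs,_=cv2.findContours(mm,0,1); c=max(cs,key=cv2.contourArea)
hull=cv2.convexHull(c); ap=cv2.approxPolyDP(hull,4,True)[:,0]; print(ap.tolist())
print(ray('top',ap,.032).round(4))
# marker caps
for k,lo in (('red',m),):
    pass
M=masks(im)
for k in ('red','blue','green'):
    for b in blobs('top',M[k],.136,amin=15,roi=(270,155,370,182)): print(k,*b)
```

```text
[ 13 188 122] [ 14 194 109] [ 12 212  53] [ 20 137 153] [ 17 145 141]
[[174, 200], [254, 212], [241, 312], [159, 303], [150, 295], [150, 253]]
[[0.6165 0.3589 0.032 ]
 [0.5847 0.177  0.032 ]
 [0.3603 0.2056 0.032 ]
 [0.3837 0.3861 0.032 ]
 [0.4017 0.4065 0.032 ]
 [0.4955 0.4095 0.032 ]]
red [284. 166.] [658.3 103.1] 13.3 10.5 -0.6
blue [308. 168.] [651.7  50.5] 19.7 10.5 -1.0
green [361. 169.] [648.3 -60. ] 13.3 12.6 -1.9
```

The tray centre is at about (0.4855, 0.283), yaw −7.7°, and two of its edges agree on that. I'll start with the red marker at about (0.661, 0.106).

Request:
apply_moves:
  moves:
    - {"jaw":0.05,"tx":0.02,"ty":0.032,"tz":0,"turn":8.4}
    - {"jaw":0.05,"tx":0.02,"ty":0.032,"tz":0,"turn":8.4}
    - {"jaw":0.05,"tx":0.02,"ty":0.032,"tz":0,"turn":8.4}
    - {"jaw":0.05,"tx":0.02,"ty":0.032,"tz":0,"turn":8.4}
    - {"jaw":0.05,"tx":0.021,"ty":0.031,"tz":0,"turn":0}
    - {"jaw":0.05,"tx":0,"ty":0,"tz":0,"turn":0}
    - {"jaw":0.05,"tx":0,"ty":0,"tz":0,"turn":0}
    - {"jaw":0.05,"tx":0,"ty":0,"tz":0,"turn":0}
  force: 40

```text
t: 19.6
ee_pos: [0.6583, 0.1087, 0.1955]
tcp_rot: [0.732, 0.681, -0.001, 0.0]
wrist_force: [-0.5, 0.4, -0.2]
finger_gap: 0.0497
gripper_force: 0.0
```

Request:
apply_moves:
  moves:
    - {"jaw":0.05,"tx":0.002,"ty":-0.003,"tz":-0.03,"turn":0}
    - {"jaw":0.05,"tx":0,"ty":0,"tz":-0.03,"turn":0}
    - {"jaw":0.05,"tx":0,"ty":0,"tz":-0.025,"turn":0}
    - {"jaw":0.05,"tx":0,"ty":0,"tz":-0.01,"turn":0}
    - {"jaw":0.05,"tx":0,"ty":0,"tz":0,"turn":0}
    - {"jaw":0.03,"tx":0,"ty":0,"tz":0,"turn":0}
    - {"jaw":0.01,"tx":0,"ty":0,"tz":0,"turn":0}
    - {"jaw":0.005,"tx":0,"ty":0,"tz":0,"turn":0}
    - {"jaw":0.005,"tx":0,"ty":0,"tz":0,"turn":0}
    - {"jaw":0.005,"tx":0,"ty":0,"tz":0,"turn":0}
    - {"jaw":0.005,"tx":0,"ty":0,"tz":0,"turn":0}

```text
t: 20.7
ee_pos: [0.6623, 0.1072, 0.1026]
tcp_rot: [0.732, 0.682, 0.001, 0.001]
wrist_force: [-0.9, -0.3, 6.7]
finger_gap: 0.0129
gripper_force: 40.4
```

Request:
apply_moves:
  moves:
    - {"jaw":0.005,"tx":0,"ty":0,"tz":0.025,"turn":0}
    - {"jaw":0.005,"tx":0,"ty":0,"tz":0.03,"turn":0}
    - {"jaw":0.005,"tx":0,"ty":0,"tz":0.03,"turn":0}
    - {"jaw":0.005,"tx":-0.024,"ty":0.025,"tz":0,"turn":-3.6}
    - {"jaw":0.005,"tx":-0.024,"ty":0.026,"tz":0,"turn":0}
    - {"jaw":0.005,"tx":-0.024,"ty":0.026,"tz":0,"turn":0}
    - {"jaw":0.005,"tx":-0.022,"ty":0.025,"tz":0,"turn":0}
    - {"jaw":0.005,"tx":0,"ty":0,"tz":0,"turn":0}
    - {"jaw":0.005,"tx":0,"ty":0,"tz":0,"turn":0}

```text
t: 21.6
ee_pos: [0.5668, 0.2097, 0.1862]
tcp_rot: [0.752, 0.659, 0.0, 0.0]
wrist_force: [0.8, -0.0, -1.1]
finger_gap: 0.0123
gripper_force: 39.7
```

Run:
```python
from h import *
a=eyes.get_image('side'); im=eyes.get_image('top'); cv2.imwrite('pics/s6.png',a)
cv2.imwrite('pics/c6.png',np.hstack([cv2.resize(a[150:360,160:370],(500,500)),cv2.resize(im[150:330,150:258],(300,500))]))
```

```text
(no output)
```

View pics/c6.png

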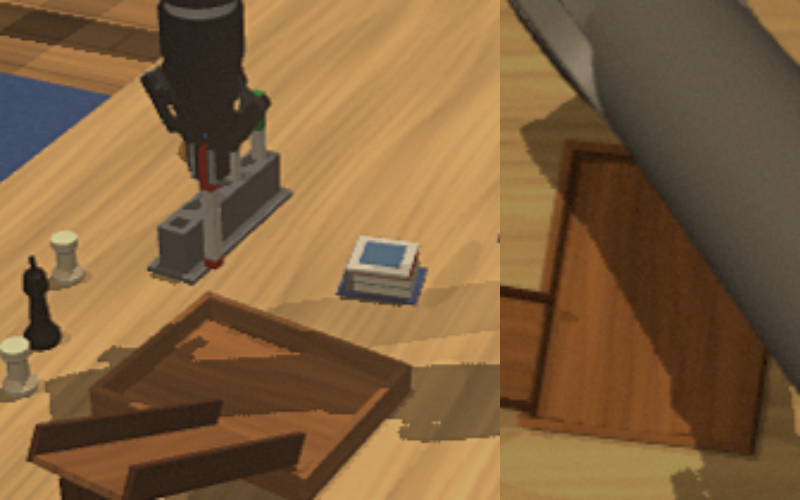

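The marker hangs straight over the tray. Lower it to the floor.

Request:
apply_moves:
  moves:
    - {"jaw":0.005,"tx":0,"ty":0,"tz":-0.03,"turn":0}
    - {"jaw":0.005,"tx":0,"ty":0,"tz":-0.03,"turn":0}
    - {"jaw":0.005,"tx":0,"ty":0,"tz":-0.015,"turn":0}
    - {"jaw":0.005,"tx":0,"ty":0,"tz":-0.004,"turn":0}
    - {"jaw":0.005,"tx":0,"ty":0,"tz":0,"turn":0}
    - {"jaw":0.005,"tx":0,"ty":0,"tz":0,"turn":0}

```text
t: 22.3
ee_pos: [0.5682, 0.2093, 0.1081]
tcp_rot: [0.753, 0.658, 0.001, 0.0]
wrist_force: [-0.1, 0.7, -0.9]
finger_gap: 0.012
gripper_force: 39.7
```

Request:
apply_moves:
  moves:
    - {"jaw":0.005,"tx":0,"ty":0,"tz":-0.0035,"turn":0}
    - {"jaw":0.005,"tx":0,"ty":0,"tz":0,"turn":0}
    - {"jaw":0.005,"tx":0,"ty":0,"tz":0,"turn":0}

```text
t: 22.6
ee_pos: [0.5683, 0.2095, 0.1045]
tcp_rot: [0.753, 0.658, 0.001, 0.0]
wrist_force: [1.5, 0.4, 4.6]
finger_gap: 0.0122
gripper_force: 40.3
```

Request:
apply_moves:
  moves:
    - {"jaw":0.02,"tx":0,"ty":0,"tz":0,"turn":0}
    - {"jaw":0.05,"tx":0,"ty":0,"tz":0,"turn":0}
    - {"jaw":0.085,"tx":0,"ty":0,"tz":0,"turn":0}
    - {"jaw":0.085,"tx":0,"ty":0,"tz":0,"turn":0}
    - {"jaw":0.085,"tx":0,"ty":0,"tz":0,"turn":0}
    - {"jaw":0.085,"tx":0,"ty":0,"tz":0,"turn":0}

```text
t: 23.2
ee_pos: [0.5671, 0.209, 0.1033]
tcp_rot: [0.753, 0.658, -0.0, -0.0]
wrist_force: [-0.7, -1.3, 0.1]
finger_gap: 0.0852
gripper_force: 0.0
```

Run:
```python
from h import *
s=read_state();print(s['ee_pos'])
a=eyes.get_image('side'); cv2.imwrite('pics/s7.png',a)
cv2.imwrite('pics/c7.png',cv2.resize(a[160:340,170:370],(500,450)))
```

```text
[0.56709399 0.20896536 0.10325412]
```

View pics/c7.png

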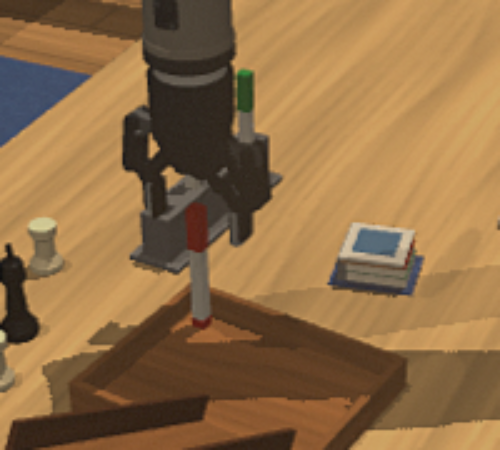

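The red marker stands free on the tray floor at the +x end. Now topple it towards −x.

Request:
apply_moves:
  moves:
    - {"jaw":0.085,"tx":-0.015,"ty":0.002,"tz":0,"turn":0}
    - {"jaw":0.085,"tx":-0.015,"ty":0.002,"tz":0,"turn":0}
    - {"jaw":0.085,"tx":-0.01,"ty":0.0013,"tz":0,"turn":0}
    - {"jaw":0.085,"tx":-0.01,"ty":0.0013,"tz":0,"turn":0}
    - {"jaw":0.085,"tx":-0.008,"ty":0.001,"tz":0,"turn":0}
    - {"jaw":0.085,"tx":0,"ty":0,"tz":0,"turn":0}
    - {"jaw":0.085,"tx":0,"ty":0,"tz":0.02,"turn":0}
    - {"jaw":0.085,"tx":0,"ty":0,"tz":0.04,"turn":0}
    - {"jaw":0.05,"tx":0.03,"ty":-0.03,"tz":0.03,"turn":0}
    - {"jaw":0.05,"tx":0.03,"ty":-0.04,"tz":0,"turn":0}
    - {"jaw":0.05,"tx":0.03,"ty":-0.04,"tz":0,"turn":3.6}
    - {"jaw":0.05,"tx":0.03,"ty":-0.04,"tz":0,"turn":0}

```text
t: 24.45
ee_pos: [0.6297, 0.0657, 0.1929]
tcp_rot: [0.731, 0.682, 0.001, 0.001]
wrist_force: [0.5, 1.5, 1.0]
finger_gap: 0.05
gripper_force: 0.0
```

Run:
```python
from h import *
s=read_state();print(s['ee_pos'],s['tcp_rot'])
a=eyes.get_image('side');im=eyes.get_image('top'); cv2.imwrite('pics/s8.png',a); cv2.imwrite('pics/t8.png',im)
cv2.imwrite('pics/c8.png',np.hstack([cv2.resize(a[160:340,170:370],(400,360)),cv2.resize(im[190:330,150:305],(400,360))]))
```

```text
[0.62971595 0.06570472 0.19288363] [7.31146391e-01 6.82220129e-01 5.51809072e-04 5.87642697e-04]
```

View pics/c8.png

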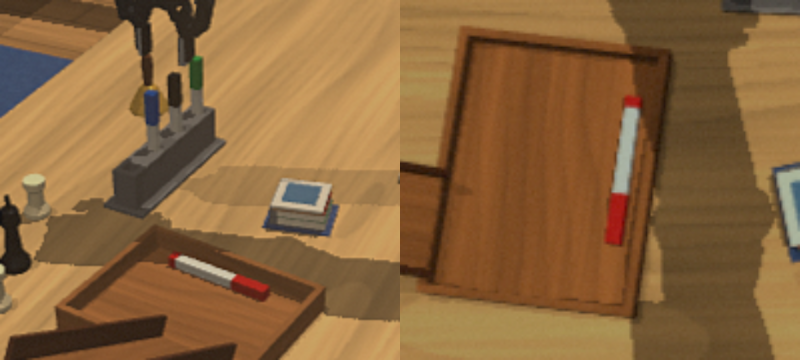

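The red marker lies flat along the tray's −y side, with ample room beside it. Same for blue.

Request:
apply_moves:
  moves:
    - {"jaw":0.05,"tx":0.029,"ty":-0.013,"tz":0,"turn":0}
    - {"jaw":0.05,"tx":0,"ty":0,"tz":0,"turn":0}
    - {"jaw":0.05,"tx":0,"ty":0,"tz":-0.03,"turn":0}
    - {"jaw":0.05,"tx":0,"ty":0,"tz":-0.03,"turn":0}
    - {"jaw":0.05,"tx":0,"ty":0,"tz":-0.02,"turn":0}
    - {"jaw":0.05,"tx":0,"ty":0,"tz":-0.01,"turn":0}
    - {"jaw":0.05,"tx":0,"ty":0,"tz":0,"turn":0}
    - {"jaw":0.05,"tx":0,"ty":0,"tz":0,"turn":0}

```text
t: 25.35
ee_pos: [0.6576, 0.0551, 0.1032]
tcp_rot: [0.732, 0.682, 0.001, 0.0]
wrist_force: [1.8, -0.5, 0.5]
finger_gap: 0.0499
gripper_force: 0.0
```

Request:
apply_moves:
  moves:
    - {"jaw":0.04,"tx":0.001,"ty":-0.003,"tz":0,"turn":0}
    - {"jaw":0.02,"tx":0,"ty":0,"tz":0,"turn":0}
    - {"jaw":0.005,"tx":0,"ty":0,"tz":0,"turn":0}
    - {"jaw":0.005,"tx":0,"ty":0,"tz":0,"turn":0}
    - {"jaw":0.005,"tx":0,"ty":0,"tz":0,"turn":0}
    - {"jaw":0.005,"tx":0,"ty":0,"tz":0,"turn":0}

```text
t: 25.95
ee_pos: [0.6587, 0.0517, 0.1032]
tcp_rot: [0.732, 0.682, 0.001, 0.001]
wrist_force: [0.4, -0.3, 5.6]
finger_gap: 0.0122
gripper_force: 40.4
```

Request:
apply_moves:
  moves:
    - {"jaw":0.005,"tx":0,"ty":0,"tz":0.025,"turn":0}
    - {"jaw":0.005,"tx":0,"ty":0,"tz":0.03,"turn":0}
    - {"jaw":0.005,"tx":0,"ty":0,"tz":0.03,"turn":0}
    - {"jaw":0.005,"tx":-0.022,"ty":0.03,"tz":0,"turn":-3.6}
    - {"jaw":0.005,"tx":-0.016,"ty":0.04,"tz":0,"turn":0}
    - {"jaw":0.005,"tx":-0.016,"ty":0.04,"tz":0,"turn":0}
    - {"jaw":0.005,"tx":-0.016,"ty":0.04,"tz":0,"turn":0}
    - {"jaw":0.005,"tx":-0.016,"ty":0.037,"tz":0,"turn":0}
    - {"jaw":0.005,"tx":0,"ty":0,"tz":0,"turn":0}
    - {"jaw":0.005,"tx":0,"ty":0,"tz":0,"turn":0}

```text
t: 26.95
ee_pos: [0.5711, 0.2399, 0.1869]
tcp_rot: [0.752, 0.659, -0.0, -0.0]
wrist_force: [0.2, -0.1, -1.0]
finger_gap: 0.0125
gripper_force: 39.7
```

Request:
apply_moves:
  moves:
    - {"jaw":0.005,"tx":0,"ty":0,"tz":-0.03,"turn":0}
    - {"jaw":0.005,"tx":0,"ty":0,"tz":-0.03,"turn":0}
    - {"jaw":0.005,"tx":0,"ty":0,"tz":-0.015,"turn":0}
    - {"jaw":0.005,"tx":0,"ty":0,"tz":-0.004,"turn":0}
    - {"jaw":0.005,"tx":0,"ty":0,"tz":0,"turn":0}
    - {"jaw":0.005,"tx":0,"ty":0,"tz":-0.003,"turn":0}
    - {"jaw":0.005,"tx":0,"ty":0,"tz":0,"turn":0}
    - {"jaw":0.005,"tx":0,"ty":0,"tz":0,"turn":0}

```text
t: 27.75
ee_pos: [0.5725, 0.239, 0.1061]
tcp_rot: [0.753, 0.658, 0.001, 0.0]
wrist_force: [-0.5, -0.7, -0.4]
finger_gap: 0.0122
gripper_force: 39.7
```

Request:
apply_moves:
  moves:
    - {"jaw":0.005,"tx":0,"ty":0,"tz":-0.0015,"turn":0}
    - {"jaw":0.005,"tx":0,"ty":0,"tz":0,"turn":0}
    - {"jaw":0.005,"tx":0,"ty":0,"tz":0,"turn":0}

```text
t: 28.05
ee_pos: [0.5727, 0.2392, 0.1051]
tcp_rot: [0.753, 0.658, 0.001, 0.0]
wrist_force: [-0.6, -0.9, 6.6]
finger_gap: 0.0125
gripper_force: 40.6
```

Request:
apply_moves:
  moves:
    - {"jaw":0.02,"tx":0,"ty":0,"tz":0,"turn":0}
    - {"jaw":0.05,"tx":0,"ty":0,"tz":0,"turn":0}
    - {"jaw":0.085,"tx":0,"ty":0,"tz":0,"turn":0}
    - {"jaw":0.085,"tx":0,"ty":0,"tz":0,"turn":0}
    - {"jaw":0.085,"tx":0,"ty":0,"tz":0,"turn":0}
    - {"jaw":0.085,"tx":0,"ty":0,"tz":0,"turn":0}

```text
t: 28.65
ee_pos: [0.572, 0.2387, 0.1036]
tcp_rot: [0.753, 0.658, -0.0, -0.0]
wrist_force: [-0.1, -0.3, -0.1]
finger_gap: 0.0852
gripper_force: 0.0
```

Request:
apply_moves:
  moves:
    - {"jaw":0.085,"tx":-0.015,"ty":0.002,"tz":0,"turn":0}
    - {"jaw":0.085,"tx":-0.015,"ty":0.002,"tz":0,"turn":0}
    - {"jaw":0.085,"tx":-0.01,"ty":0.0013,"tz":0,"turn":0}
    - {"jaw":0.085,"tx":-0.01,"ty":0.0013,"tz":0,"turn":0}
    - {"jaw":0.085,"tx":-0.008,"ty":0.001,"tz":0,"turn":0}
    - {"jaw":0.085,"tx":0,"ty":0,"tz":0,"turn":0}
    - {"jaw":0.085,"tx":0,"ty":0,"tz":0.02,"turn":0}
    - {"jaw":0.085,"tx":0,"ty":0,"tz":0.04,"turn":0}
    - {"jaw":0.05,"tx":0.03,"ty":-0.05,"tz":0.03,"turn":0}
    - {"jaw":0.05,"tx":0.03,"ty":-0.05,"tz":0,"turn":0}
    - {"jaw":0.05,"tx":0.04,"ty":-0.05,"tz":0,"turn":3.6}
    - {"jaw":0.05,"tx":0.03,"ty":-0.05,"tz":0,"turn":0}

```text
t: 29.85
ee_pos: [0.6215, 0.0817, 0.1872]
tcp_rot: [0.731, 0.682, 0.001, 0.001]
wrist_force: [-0.4, 0.8, 0.1]
finger_gap: 0.05
gripper_force: 0.0
```

```bash
cat > q.py <<'E'
from h import *
s=read_state();print(s['ee_pos'],s['tcp_rot'])
im=eyes.get_image('top'); cv2.imwrite('pics/tq%d.png'%round(s['t']*10),im); h=cv2.cvtColor(im,cv2.COLOR_BGR2HSV).astype(int)
# barrel + caps inside the tray
H,S,V=h[...,0],h[...,1],h[...,2]
for b in blobs('top',((S<75)&(V>100)),.021,amin=30,roi=(170,205,255,310)): print('barrel',*b)
m=masks(im)
for k in ('red','blue','green'):
    for b in blobs('top',m[k],.021,amin=20,roi=(170,205,255,310)): print(k,*b)
E
python3 q.py
```

```text
[0.62153396 0.08171837 0.18724801] [7.31053869e-01 6.82319013e-01 8.30130867e-04 5.62172388e-04]
barrel [238. 249.] [502.4 213.9] 74.8 13.7 -7.7
barrel [224. 247.] [507.1 245.6] 76.4 14.4 -7.6
red [234. 276.] [442.1 221.9] 43.1 14.9 -5.9
blue [220. 274.] [447.2 253.3] 43.4 15.1 -8.1
```

Blue lies flat and parallel, 32 mm from red. Black is next.

Request:
apply_moves:
  moves:
    - {"jaw":0.05,"tx":0.017,"ty":-0.043,"tz":0,"turn":0}
    - {"jaw":0.05,"tx":0.016,"ty":-0.043,"tz":0,"turn":0}
    - {"jaw":0.05,"tx":0,"ty":0,"tz":0,"turn":0}
    - {"jaw":0.05,"tx":0,"ty":0,"tz":-0.03,"turn":0}
    - {"jaw":0.05,"tx":0,"ty":0,"tz":-0.03,"turn":0}
    - {"jaw":0.05,"tx":0,"ty":0,"tz":-0.02,"turn":0}
    - {"jaw":0.05,"tx":0,"ty":0,"tz":-0.003,"turn":0}
    - {"jaw":0.05,"tx":0,"ty":0,"tz":0,"turn":0}
    - {"jaw":0.05,"tx":0,"ty":0,"tz":0,"turn":0}

```text
t: 30.8
ee_pos: [0.6536, -0.0024, 0.105]
tcp_rot: [0.732, 0.682, 0.001, 0.001]
wrist_force: [-0.4, 0.0, 0.2]
finger_gap: 0.0503
gripper_force: 0.0
```

Request:
apply_moves:
  moves:
    - {"jaw":0.04,"tx":0.001,"ty":-0.001,"tz":-0.0015,"turn":0}
    - {"jaw":0.02,"tx":0,"ty":0,"tz":0,"turn":0}
    - {"jaw":0.005,"tx":0,"ty":0,"tz":0,"turn":0}
    - {"jaw":0.005,"tx":0,"ty":0,"tz":0,"turn":0}
    - {"jaw":0.005,"tx":0,"ty":0,"tz":0,"turn":0}
    - {"jaw":0.005,"tx":0,"ty":0,"tz":0,"turn":0}

```text
t: 31.4
ee_pos: [0.654, -0.0036, 0.1027]
tcp_rot: [0.732, 0.682, 0.0, 0.0]
wrist_force: [-0.5, -0.5, 5.7]
finger_gap: 0.0123
gripper_force: 41.0
```

Request:
apply_moves:
  moves:
    - {"jaw":0.005,"tx":0,"ty":0,"tz":0.025,"turn":0}
    - {"jaw":0.005,"tx":0,"ty":0,"tz":0.03,"turn":0}
    - {"jaw":0.005,"tx":0,"ty":0,"tz":0.03,"turn":0}
    - {"jaw":0.005,"tx":-0.03,"ty":0.03,"tz":0,"turn":-3.6}
    - {"jaw":0.005,"tx":-0.03,"ty":0.04,"tz":0,"turn":0}
    - {"jaw":0.005,"tx":-0.018,"ty":0.04,"tz":0,"turn":0}
    - {"jaw":0.005,"tx":0,"ty":0.04,"tz":0,"turn":0}
    - {"jaw":0.005,"tx":0,"ty":0.04,"tz":0,"turn":0}
    - {"jaw":0.005,"tx":0,"ty":0.04,"tz":0,"turn":0}
    - {"jaw":0.005,"tx":0,"ty":0.041,"tz":0,"turn":0}
    - {"jaw":0.005,"tx":0,"ty":0,"tz":0,"turn":0}
    - {"jaw":0.005,"tx":0,"ty":0,"tz":0,"turn":0}

```text
t: 32.6
ee_pos: [0.5748, 0.2687, 0.1865]
tcp_rot: [0.752, 0.659, -0.0, -0.0]
wrist_force: [0.9, 0.1, 0.1]
finger_gap: 0.0123
gripper_force: 40.2
```

Request:
apply_moves:
  moves:
    - {"jaw":0.005,"tx":0,"ty":0,"tz":-0.03,"turn":0}
    - {"jaw":0.005,"tx":0,"ty":0,"tz":-0.03,"turn":0}
    - {"jaw":0.005,"tx":0,"ty":0,"tz":-0.015,"turn":0}
    - {"jaw":0.005,"tx":0,"ty":0,"tz":-0.004,"turn":0}
    - {"jaw":0.005,"tx":0,"ty":0,"tz":0,"turn":0}
    - {"jaw":0.005,"tx":0,"ty":0,"tz":-0.0035,"turn":0}
    - {"jaw":0.005,"tx":0,"ty":0,"tz":0,"turn":0}
    - {"jaw":0.005,"tx":0,"ty":0,"tz":0,"turn":0}

```text
t: 33.4
ee_pos: [0.576, 0.2677, 0.1054]
tcp_rot: [0.753, 0.658, 0.001, 0.0]
wrist_force: [-0.3, 0.7, -0.7]
finger_gap: 0.0122
gripper_force: 40.2
```

Request:
apply_moves:
  moves:
    - {"jaw":0.005,"tx":0,"ty":0,"tz":-0.0015,"turn":0}
    - {"jaw":0.005,"tx":0,"ty":0,"tz":0,"turn":0}
    - {"jaw":0.005,"tx":0,"ty":0,"tz":0,"turn":0}

```text
t: 33.7
ee_pos: [0.5763, 0.2679, 0.1047]
tcp_rot: [0.753, 0.658, 0.001, 0.0]
wrist_force: [-0.7, -0.5, 7.0]
finger_gap: 0.0124
gripper_force: 41.3
```

Request:
apply_moves:
  moves:
    - {"jaw":0.02,"tx":0,"ty":0,"tz":0,"turn":0}
    - {"jaw":0.05,"tx":0,"ty":0,"tz":0,"turn":0}
    - {"jaw":0.085,"tx":0,"ty":0,"tz":0,"turn":0}
    - {"jaw":0.085,"tx":0,"ty":0,"tz":0,"turn":0}
    - {"jaw":0.085,"tx":0,"ty":0,"tz":0,"turn":0}
    - {"jaw":0.085,"tx":0,"ty":0,"tz":0,"turn":0}

```text
t: 34.3
ee_pos: [0.5755, 0.2674, 0.103]
tcp_rot: [0.753, 0.658, -0.0, -0.0]
wrist_force: [0.1, 0.5, -0.4]
finger_gap: 0.085
gripper_force: 0.0
```

Request:
apply_moves:
  moves:
    - {"jaw":0.085,"tx":-0.015,"ty":0.002,"tz":0,"turn":0}
    - {"jaw":0.085,"tx":-0.015,"ty":0.002,"tz":0,"turn":0}
    - {"jaw":0.085,"tx":-0.01,"ty":0.0013,"tz":0,"turn":0}
    - {"jaw":0.085,"tx":-0.01,"ty":0.0013,"tz":0,"turn":0}
    - {"jaw":0.085,"tx":-0.008,"ty":0.001,"tz":0,"turn":0}
    - {"jaw":0.085,"tx":0,"ty":0,"tz":0,"turn":0}
    - {"jaw":0.085,"tx":0,"ty":0,"tz":0.02,"turn":0}
    - {"jaw":0.085,"tx":0,"ty":0,"tz":0.04,"turn":0}
    - {"jaw":0.05,"tx":0.03,"ty":-0.05,"tz":0.03,"turn":0}
    - {"jaw":0.05,"tx":0.03,"ty":-0.05,"tz":0,"turn":0}
    - {"jaw":0.05,"tx":0.04,"ty":-0.05,"tz":0,"turn":3.6}
    - {"jaw":0.05,"tx":0.03,"ty":-0.05,"tz":0,"turn":0}

```text
t: 35.5
ee_pos: [0.6251, 0.1104, 0.1866]
tcp_rot: [0.731, 0.682, 0.001, 0.001]
wrist_force: [1.0, 0.2, -0.4]
finger_gap: 0.0501
gripper_force: 0.0
```

```bash
python3 q.py
```

```text
[0.62510778 0.11038495 0.18663918] [7.31099704e-01 6.82269910e-01 8.43710398e-04 5.29722817e-04]
barrel [238. 249.] [502.5 214.8] 74.8 11.8 -7.7
barrel [224. 248.] [506.9 245.6] 75.9 14.4 -7.6
barrel [212. 245.] [513.  273.6] 75.3 14.5 -8.0
red [235. 276.] [441.4 221.8] 41.2 14.6 -4.8
blue [220. 274.] [447.3 253.2] 43.7 15.1 -8.1
```

Three are flat. Green is the last.

Request:
apply_moves:
  moves:
    - {"jaw":0.05,"tx":0.007,"ty":-0.042,"tz":0,"turn":0}
    - {"jaw":0.05,"tx":0.007,"ty":-0.042,"tz":0,"turn":0}
    - {"jaw":0.05,"tx":0.006,"ty":-0.042,"tz":0,"turn":0}
    - {"jaw":0.05,"tx":0.005,"ty":-0.042,"tz":0,"turn":0}
    - {"jaw":0.05,"tx":0,"ty":0,"tz":0,"turn":0}
    - {"jaw":0.05,"tx":0,"ty":0,"tz":-0.03,"turn":0}
    - {"jaw":0.05,"tx":0,"ty":0,"tz":-0.03,"turn":0}
    - {"jaw":0.05,"tx":0,"ty":0,"tz":-0.02,"turn":0}
    - {"jaw":0.05,"tx":0,"ty":0,"tz":-0.004,"turn":0}
    - {"jaw":0.05,"tx":0,"ty":0,"tz":0,"turn":0}
    - {"jaw":0.05,"tx":0,"ty":0,"tz":0,"turn":0}

```text
t: 36.65
ee_pos: [0.6492, -0.0558, 0.1033]
tcp_rot: [0.732, 0.682, 0.001, 0.001]
wrist_force: [0.1, -0.0, 0.6]
finger_gap: 0.0503
gripper_force: 0.0
```

Request:
apply_moves:
  moves:
    - {"jaw":0.04,"tx":0.001,"ty":-0.0025,"tz":0,"turn":0}
    - {"jaw":0.02,"tx":0,"ty":0,"tz":0,"turn":0}
    - {"jaw":0.005,"tx":0,"ty":0,"tz":0,"turn":0}
    - {"jaw":0.005,"tx":0,"ty":0,"tz":0,"turn":0}
    - {"jaw":0.005,"tx":0,"ty":0,"tz":0,"turn":0}
    - {"jaw":0.005,"tx":0,"ty":0,"tz":0,"turn":0}
    - {"jaw":0.005,"tx":0,"ty":0,"tz":0.025,"turn":0}
    - {"jaw":0.005,"tx":0,"ty":0,"tz":0.03,"turn":0}
    - {"jaw":0.005,"tx":0,"ty":0,"tz":0.03,"turn":0}

```text
t: 37.55
ee_pos: [0.6487, -0.0583, 0.1873]
tcp_rot: [0.732, 0.682, -0.0, -0.001]
wrist_force: [0.4, -0.6, -0.3]
finger_gap: 0.0123
gripper_force: 40.3
```

Request:
apply_moves:
  moves:
    - {"jaw":0.005,"tx":-0.03,"ty":0.03,"tz":0,"turn":-3.6}
    - {"jaw":0.005,"tx":-0.03,"ty":0.04,"tz":0,"turn":0}
    - {"jaw":0.005,"tx":-0.01,"ty":0.041,"tz":0,"turn":0}
    - {"jaw":0.005,"tx":0,"ty":0.041,"tz":0,"turn":0}
    - {"jaw":0.005,"tx":0,"ty":0.041,"tz":0,"turn":0}
    - {"jaw":0.005,"tx":0,"ty":0.041,"tz":0,"turn":0}
    - {"jaw":0.005,"tx":0,"ty":0.041,"tz":0,"turn":0}
    - {"jaw":0.005,"tx":0,"ty":0.041,"tz":0,"turn":0}
    - {"jaw":0.005,"tx":0,"ty":0.04,"tz":0,"turn":0}
    - {"jaw":0.005,"tx":0,"ty":0,"tz":0,"turn":0}
    - {"jaw":0.005,"tx":0,"ty":0,"tz":0,"turn":0}

```text
t: 38.65
ee_pos: [0.5784, 0.2989, 0.1864]
tcp_rot: [0.752, 0.659, -0.0, -0.0]
wrist_force: [0.0, -1.4, -0.3]
finger_gap: 0.0126
gripper_force: 40.3
```

Request:
apply_moves:
  moves:
    - {"jaw":0.005,"tx":0,"ty":0,"tz":-0.03,"turn":0}
    - {"jaw":0.005,"tx":0,"ty":0,"tz":-0.03,"turn":0}
    - {"jaw":0.005,"tx":0,"ty":0,"tz":-0.015,"turn":0}
    - {"jaw":0.005,"tx":0,"ty":0,"tz":-0.004,"turn":0}
    - {"jaw":0.005,"tx":0,"ty":0,"tz":0,"turn":0}
    - {"jaw":0.005,"tx":0,"ty":0,"tz":-0.003,"turn":0}
    - {"jaw":0.005,"tx":0,"ty":0,"tz":0,"turn":0}
    - {"jaw":0.005,"tx":0,"ty":0,"tz":0,"turn":0}

```text
t: 39.45
ee_pos: [0.5796, 0.2979, 0.1059]
tcp_rot: [0.753, 0.658, 0.001, 0.0]
wrist_force: [-0.8, -0.2, 0.1]
finger_gap: 0.0126
gripper_force: 40.3
```

Request:
apply_moves:
  moves:
    - {"jaw":0.005,"tx":0,"ty":0,"tz":-0.0015,"turn":0}
    - {"jaw":0.005,"tx":0,"ty":0,"tz":0,"turn":0}
    - {"jaw":0.005,"tx":0,"ty":0,"tz":0,"turn":0}

```text
t: 39.75
ee_pos: [0.5798, 0.2981, 0.1047]
tcp_rot: [0.753, 0.658, 0.001, 0.0]
wrist_force: [-0.0, -1.1, 5.6]
finger_gap: 0.0121
gripper_force: 41.0
```

Request:
apply_moves:
  moves:
    - {"jaw":0.02,"tx":0,"ty":0,"tz":0,"turn":0}
    - {"jaw":0.05,"tx":0,"ty":0,"tz":0,"turn":0}
    - {"jaw":0.085,"tx":0,"ty":0,"tz":0,"turn":0}
    - {"jaw":0.085,"tx":0,"ty":0,"tz":0,"turn":0}
    - {"jaw":0.085,"tx":0,"ty":0,"tz":0,"turn":0}
    - {"jaw":0.085,"tx":0,"ty":0,"tz":0,"turn":0}

```text
t: 40.35
ee_pos: [0.5791, 0.2976, 0.1034]
tcp_rot: [0.753, 0.658, -0.0, -0.0]
wrist_force: [-1.0, 0.2, -0.6]
finger_gap: 0.0849
gripper_force: 0.0
```

Request:
apply_moves:
  moves:
    - {"jaw":0.085,"tx":-0.015,"ty":0.002,"tz":0,"turn":0}
    - {"jaw":0.085,"tx":-0.015,"ty":0.002,"tz":0,"turn":0}
    - {"jaw":0.085,"tx":-0.01,"ty":0.0013,"tz":0,"turn":0}
    - {"jaw":0.085,"tx":-0.01,"ty":0.0013,"tz":0,"turn":0}
    - {"jaw":0.085,"tx":-0.008,"ty":0.001,"tz":0,"turn":0}
    - {"jaw":0.085,"tx":0,"ty":0,"tz":0,"turn":0}
    - {"jaw":0.085,"tx":0,"ty":0,"tz":0.02,"turn":0}
    - {"jaw":0.085,"tx":0,"ty":0,"tz":0.04,"turn":0}
    - {"jaw":0.085,"tx":0,"ty":-0.03,"tz":0.05,"turn":0}
    - {"jaw":0.085,"tx":0,"ty":-0.045,"tz":0.03,"turn":0}
    - {"jaw":0.085,"tx":0,"ty":-0.045,"tz":0,"turn":0}
    - {"jaw":0.085,"tx":0,"ty":-0.045,"tz":0,"turn":0}

```text
t: 41.55
ee_pos: [0.5222, 0.1464, 0.2356]
tcp_rot: [0.753, 0.658, 0.001, 0.001]
wrist_force: [1.2, -0.3, 0.2]
finger_gap: 0.0848
gripper_force: 0.0
```

Request:
apply_moves:
  moves:
    - {"jaw":0.085,"tx":0,"ty":-0.045,"tz":0,"turn":0}
    - {"jaw":0.085,"tx":0,"ty":-0.045,"tz":0,"turn":0}
    - {"jaw":0.085,"tx":0,"ty":-0.045,"tz":0,"turn":0}
    - {"jaw":0.085,"tx":0,"ty":-0.045,"tz":0,"turn":0}
    - {"jaw":0.085,"tx":0,"ty":-0.045,"tz":0,"turn":0}
    - {"jaw":0.085,"tx":0,"ty":-0.045,"tz":0,"turn":0}
    - {"jaw":0.085,"tx":0,"ty":0,"tz":0,"turn":0}
    - {"jaw":0.085,"tx":0,"ty":0,"tz":0,"turn":0}

```text
t: 42.35
ee_pos: [0.5212, -0.1236, 0.2341]
tcp_rot: [0.754, 0.657, 0.0, 0.0]
wrist_force: [-0.6, 1.5, -0.0]
finger_gap: 0.0851
gripper_force: 0.0
```

```bash
python3 q.py
python3 - <<'E'
from h import *
a=eyes.get_image('side');im=eyes.get_image('top')
cv2.imwrite('pics/fin.png',np.hstack([cv2.resize(a[150:350,150:400],(400,320)),cv2.resize(im[110:320,150:412],(400,320))]))
m=masks(im)
for b in blobs('top',m['blue'],.035,roi=(296,250,332,290)): print('inlay',*b)
E
```

```text
[ 0.52119525 -0.12361821  0.23411218] [7.53826284e-01 6.57073753e-01 6.84657305e-05 1.08423041e-04]
barrel [238. 249.] [502.5 213.7] 75.1 14.1 -7.7
barrel [224. 247.] [507.1 245.6] 76.4 14.4 -7.6
barrel [212. 245.] [513.  273.6] 75.1 14.4 -7.4
barrel [198. 245.] [514.1 303.9] 76.4 14.5 -7.7
red [235. 276.] [441.4 221.3] 41.5 15.7 -4.8
blue [220. 274.] [447.2 253.4] 43.4 14.9 -8.1
green [194. 271.] [453.8 311.6] 43.4 15.2 -8.3
inlay [314. 269.] [452.   44.8] 40.8 40.4 10.3
```

View pics/fin.png

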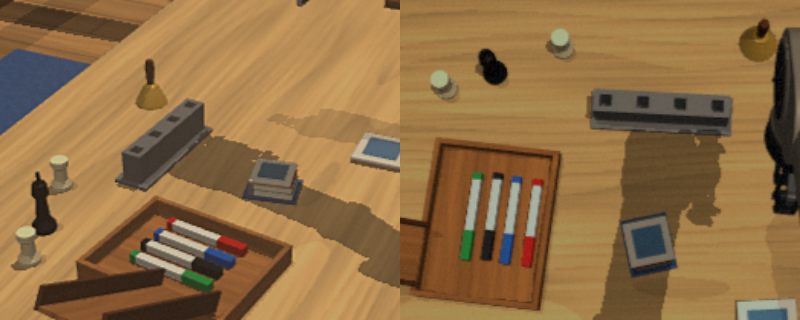

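The final view shows all four markers flat and parallel in the tray and the stand empty. The pile is centred on the mat with the coaster square on top. The king, rooks and bell stand where they were.

```bash
python3 -c "
from plant import hand_in
print(hand_in())"
```

```text
the job is handed in; nothing more can be done
None
```

The job is handed in: the red and green pads (no yellow one was there) are stacked square on the mat with the small coaster on top, all four markers lie flat in the oak tray, and the king, rooks and bell were not touched.

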